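Switch a coin counter to the largest coin size

TASK

On the coin dealer's table stands a grey coin counter with a row of three round push keys, one key per coin size, interlocked so that exactly one is latched down. Set the counter to the largest coins: press the key with the widest cap fully down until it stays latched and the smallest key, latched now, has popped up. Do not press the middle-sized key on the way, and take the hand away at the end.

Things in the scene. Friction and masses are not known exactly. Their poses are not given: they have to be found in the camera images.
- key_large_top (a point): Centre of the flat top of the LARGE key, 38 mm across, the widest of 3 round off-white keys in a row 55 mm apart, on the black plate (60 mm above the table) of a grey fixed counter. Moves with the key; top 76 mm above the table when up, 66 mm down. z up, y along the row (yaw within 0.35 rad). Its place in the row varies. A hopper 96 mm high is on the +y end, 45 mm or more from any key centre.
- key_large (a joint): Depth of the large key, m: 0 = up (start), 0.010 = fully down, a hard stop. Push straight down. Interlock: no two keys can be down together, so pushing one down lifts the latched one. 2 to 4 N starts it, less further down; past about half travel it snaps down by itself and stays latched. Let go in the first 3 mm, it springs back up; let go near the middle, it may stay there.
- key_small (a joint): Depth of the SMALL key (cap 20 mm across, same row and colour), m: 0.010 = latched down, as at the start, its top 6 mm over the plate; 0 = popped up, its top 16 mm over the plate.
- key_medium (a joint): Depth of the MEDIUM key (cap 28 mm across, same row and colour), m: 0 = up, as at the start; leave it up. Loose small things lie round the counter and a black coin capsule lies on its casing beyond the keys.

How it is judged:
By the outcome, as a careful person would: the job done as asked, in the order asked, and still so for the second after the job is handed in, with the robot touching nothing.
It also fails if it takes over 27 s, if anything falls off the work surface, if the arm or the gripper's body presses on something with over 40 N, if the wrist force passes 120 N, or if a joint passes its speed limit or range.

ROBOT

A 6-joint arm with a two-finger parallel gripper is mounted at the origin on the work surface. World frame = base frame: x ahead of the robot, y to its left, z up, the work surface at z = 0. Lengths are in m, angles in rad, forces in N, time in s.
With the tool pointing down it reaches from about 0.325 to 0.85 m from the base axis. Payload 15.5 kg.
Tool frame: the origin (TCP) lies midway between the tips of the shut fingers; the grasp point (between the pads) lies 19 mm behind it; z points along the fingers, y is the line along which they close (so a half turn about z gives the same grasp; the last joint's range is limited). The gripper opens to 91 mm and grips with 3 to 60 N. Pads are 32 mm wide; open, the fingers measure 118 mm over their backs; the gripper's body (76 mm by 178 mm) begins 60 mm behind the grasp point.
Start: joints at [1.143, 0.494, 1.345, -0, 1.302, -0.096], TCP at [0.204, 0.591, 0.214] pointing down, gripper open.
Joint ranges: [-2.91, 2.91], [-0.82, 2.16], [0.22, 2.67], [-1.22, 4.37], [0.12, 2.79], [-3.08, 3.08]. Speed limits (rad/s): [1.89, 1.89, 2.57, 3.01, 3.01, 3.01].

INTERFACE

Orientations are given as [roll, pitch, yaw] about the fixed x, y, z axes, in that order (R = Rz(yaw) Ry(pitch) Rx(roll)).
In Python, from bench import env, read_camera, camera_model, finish_job, finder gives the robot as it stands.
- The arm moves only by the tool send_rows, never from a script. Its argument "plan" is a list of rows, each a list of 2 entries, a list of its own where there are three numbers: the shift along the tool's x, y, z in cm, then the turn, a rotation vector about the tool's x, y, z in rad. In form: [[[dx, dy, dz], [rx, ry, rz]], ...]. A call has 1 to 20 rows; each row shifts and turns the commanded pose from where the row before left it, along the tool's axes as they then stand; what a row does not reach is not made up. A row lasts 1/10 s, in which the tool goes at most 50 mm and 8.59 degrees, less where a joint would pass 70% of its speed; a pose out of reach is approached as far as the arm can. A call with a gripper value outside its range is refused whole. "hand" is the finger opening in cm, from 0 to 9.12, set as the call begins (left out, the last holds). The fingers move at their own pace and stop on an object; the grip force is fixed at half the most. Time passes only in rows, so rows that do not move let the fingers close. It gives the time, the measured TCP pose, the force, the opening and the grip force at its end, in the units of the state.
- env.state(): the state, without advancing time (a new reading comes with each control period).
- read_camera(name): name is "scene" or "top"; returns (picture, depth): 480x640x3 uint8, red, green, blue; 480x640 float32, m along the optical axis (not along the pixel's ray), 0 where there is no reading.
- camera_model(name): a dict with "camera_matrix" (3x3 intrinsics, pixels), "R" (3x3) and "t" (3): a world point X has camera coordinates R X + t. Camera axes: x right, y down, z forward; pixel columns grow to the right and rows downward; lengths in m; the calibration is good to about 2 mm. A picture is of the moment at which its call begins. camera_model takes no time and is no camera call.
- finish_job(): hands the job in; it is judged then, once.
Trained networks look in the newest picture that a camera, given by its name, has taken for a name from the list of things; names that differ only in an ending like _2 or _b are one class to them, and where a whole thing is asked for, a point or a joint stands for the part that bears it (a point fixed in the world has none). Each returns a list of dicts, best first, with "confidence" (0 to 1); they miss things now and then, are a little off and sometimes report something else, mostly with a low value. They report only what shows in the picture. A call takes as long as a camera call.
- finder.trace(query, camera): "mask" (480x640 bool, what is visible of it) and "box" ([centre column, centre row, width, height] in pixels, round what is visible of it).
The state is a dict: "time": time; "q": joint angles; "qvel": joint speeds; "tau": joint torques, N m; "tcp_pos": TCP position; "ee_rot": TCP orientation; "contact_force": force on the tool from outside, world axes, zero at the start; "wrist_torque": the same for the moment, N m; "gripper_width": opening from 0.0 (shut) to 1.0 (fully open); "finger_force": force on a finger pad.
Only numpy, scipy, OpenCV 4.12 (cv2) and the standard library are available. Lean on these libraries where they do the work, as an engineer would, in place of code of your own. Each camera call takes 0.05 s, during which the arm holds its last target. There are 200 camera calls.

## Working session

There is one attempt and no reset: what is moved stays moved. The work goes in short steps, Python scripts to look and compute and a tool call to move; the robot and the scene stay as the last step left them, time stands still between calls to the robot, and variables do not carry over. Pictures are saved under pics/ and viewed, at most 10 in all, crops included, and the job is handed in when it is done.

Besides the shell and the picture viewer there is one more tool, called as a command line: name --argument value ..., lists and objects as JSON in quotes. send_rows: Moves the arm, as the interface text tells. Its arguments: {"type":"object","properties":{"plan":{"type":"array","items":{"type":"array"}},"hand":{"type":"number"}},"required":["plan"]}

```bash
mkdir -p pics; cat > h.py <<'E'
import numpy as np, cv2
from bench import env, read_camera, camera_model, finish_job, finder
def world(cam, uv, z):
    m=camera_model(cam);K=np.array(m["camera_matrix"]);R=np.array(m["R"]);t=np.array(m["t"])
    C=-R.T@t; r=R.T@np.linalg.solve(K,[uv[0],uv[1],1.]); return C+r*(z-C[2])/r[2]
def deproj(cam, mask, d):
    m=camera_model(cam);K=np.array(m["camera_matrix"]);R=np.array(m["R"]);t=np.array(m["t"])
    v,u=np.nonzero(mask&(d>0)); p=np.linalg.solve(K,np.stack([u,v,np.ones(len(u))]))*d[v,u]
    return (R.T@(p-t[:,None])).T
E
python3 - <<'E'
from h import *
for c in ("scene","top"):
    im,d=read_camera(c); cv2.imwrite(f"pics/{c}0.png",im[:,:,::-1])
    for q in ("key_large_top","key_large","key_small","key_medium"):
        for r in finder.trace(q,c)[:2]:
            P=deproj(c,r["mask"],d)
            print(c,q,round(r["confidence"],2),np.round(r["box"],1),r["mask"].sum(),np.round(np.median(P,0),4) if len(P) else None, np.round(np.percentile(P,95,axis=0),3) if len(P) else None)
s=env.state();print({k:np.round(s[k],3) for k in("time","tcp_pos","ee_rot","contact_force","gripper_width")})
E
```

```text
scene key_large_top 0.79 [185.8 326.7  33.6  28. ] 912 [ 0.477  -0.1393  0.0749] [ 0.49  -0.121  0.077]
scene key_large 0.65 [184.7 327.6  34.8  32.6] 924 [ 0.4762 -0.1395  0.0749] [ 0.49  -0.122  0.076]
scene key_small 0.56 [164.9 366.9  15.7  12.8] 236 [ 0.4882 -0.1899  0.0653] [ 0.495 -0.182  0.067]
scene key_small 0.48 [185.9 327.6  35.6  28.1] 872 [ 0.4772 -0.14    0.0749] [ 0.49  -0.122  0.077]
scene key_medium 0.59 [136.8 406.5  33.   33.4] 832 [ 0.5044 -0.2443  0.0749] [ 0.513 -0.231  0.077]
top key_large_top 0.91 [410.1 289.2  21.5  21.5] 457 [ 0.4732 -0.1308  0.0747] [ 0.488 -0.116  0.077]
top key_large 0.91 [412.8 289.4  24.1  23.9] 480 [ 0.4721 -0.1305  0.0746] [ 0.488 -0.115  0.077]
top key_small 0.46 [439.6 279.4  13.7  10.7] 120 [ 0.4867 -0.1841  0.0647] [ 0.495 -0.176  0.067]
top key_medium 0.72 [477.7 273.4  17.6  21.1] 293 [ 0.4999 -0.236   0.0742] [ 0.512 -0.226  0.077]
{'time': np.float64(0.5), 'tcp_pos': array([0.204, 0.591, 0.214]), 'ee_rot': array([-3.142, -0.   ,  2.81 ]), 'contact_force': array([ 0.154, -0.081,  0.456]), 'gripper_width': np.float64(1.002)}
```

View pics/scene0.png

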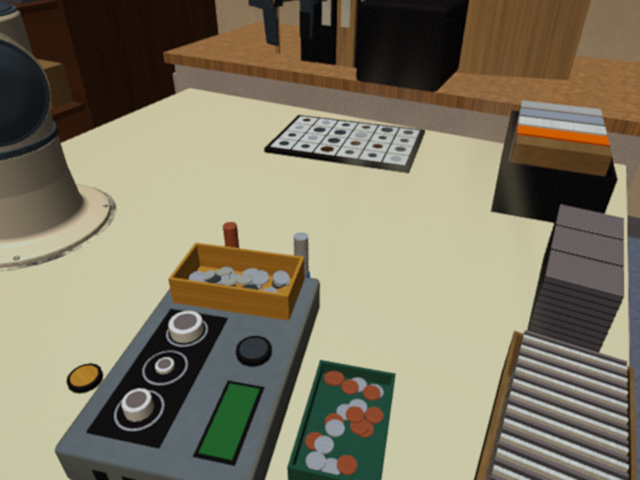

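View pics/top0.png

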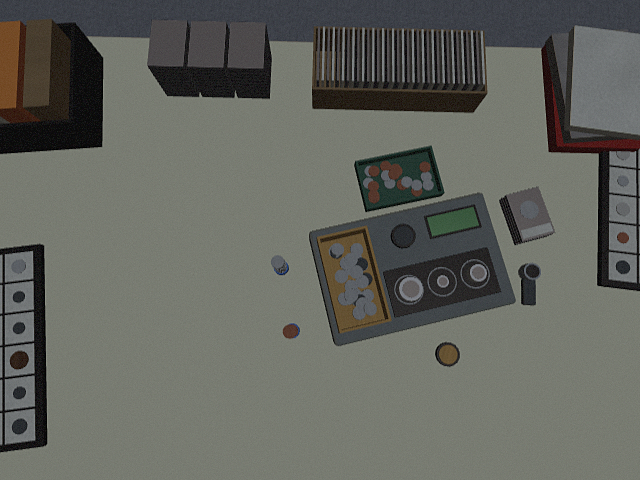

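The scene picture shows the counter with the large key at (186,326) beside the orange hopper, small at (165,366), and medium at (137,406). The top picture shows the same order: large (410,289), small (442,281), medium (478,272). The two views' depth points differ by about 8 mm, so I'll triangulate the cap faces.

```bash
python3 - <<'E'
from h import *
cen={}
for c in ("scene","top"):
    im,d=read_camera(c)
    m=camera_model(c);R=np.array(m["R"]);print(c,"cam at",np.round(-R.T@np.array(m["t"]),3))
    for q,h in(("key_large_top",.076),("key_medium",.076),("key_small",.066)):
        r=finder.trace(q,c)[0]
        P=deproj(c,r["mask"],d); z=np.percentile(P[:,2],80); T=P[np.abs(P[:,2]-z)<.003]
        (x,y),rad=cv2.minEnclosingCircle(T[:,:2].astype(np.float32))
        print(q,"depth top",round(z,4),"mean",np.round(T.mean(0),4),"circ",np.round([x,y,rad],4))
        v,u=np.nonzero(r["mask"]); cen[c,q]=(r["box"][:2],world(c,(u.mean(),v.mean()),h)); print("  ray@h",np.round(cen[c,q][1],4))
    bx=[int(v) for v in finder.trace("key_large_top",c)[0]["box"]]
    crop=im[bx[1]-50:bx[1]+100 if c=="scene" else bx[1]+40, bx[0]-90:bx[0]+110]
    cv2.imwrite(f"pics/{c}_crop.png",cv2.resize(crop,None,fx=4,fy=4,interpolation=cv2.INTER_CUBIC)[:,:,::-1]); print("crop org",bx[0]-90,bx[1]-50)
def ray(c,uv):
    m=camera_model(c);K=np.array(m["camera_matrix"]);R=np.array(m["R"]);t=np.array(m["t"])
    r=R.T@np.linalg.solve(K,[*uv,1.]);return -R.T@t,r/np.linalg.norm(r)
for q in("key_large_top","key_medium","key_small"):
    A=0;b=0
    for c in("scene","top"):
        C,r=ray(c,cen[c,q][0]);M=np.eye(3)-np.outer(r,r);A=A+M;b=b+M@C
    print(q,"tri",np.round(np.linalg.solve(A,b),4))
E
```

```text
scene cam at [ 0.795 -0.438  0.473]
key_large_top depth top 0.0758 mean [ 0.4734 -0.1363  0.0754] circ [ 0.4729 -0.1348  0.0198]
  ray@h [ 0.4787 -0.1411  0.076 ]
key_medium depth top 0.076 mean [ 0.5018 -0.242   0.0755] circ [ 0.5006 -0.2413  0.0143]
  ray@h [ 0.5062 -0.2451  0.076 ]
key_small depth top 0.066 mean [ 0.4871 -0.189   0.0653] circ [ 0.4861 -0.1884  0.0108]
  ray@h [ 0.4883 -0.1899  0.066 ]
crop org 94 275
top cam at [0.416 0.012 0.76 ]
key_large_top depth top 0.0757 mean [ 0.4729 -0.1316  0.0749] circ [ 0.4729 -0.1318  0.0188]
  ray@h [ 0.4725 -0.1301  0.076 ]
key_medium depth top 0.0754 mean [ 0.501  -0.2378  0.0747] circ [ 0.5005 -0.2382  0.0144]
  ray@h [ 0.5001 -0.2353  0.076 ]
key_small depth top 0.0656 mean [ 0.487  -0.1849  0.0646] circ [ 0.4874 -0.1848  0.0102]
  ray@h [ 0.4868 -0.1841  0.066 ]
crop org 321 240
key_large_top tri [ 0.4703 -0.1347  0.0684]
key_medium tri [ 0.4995 -0.2386  0.0654]
key_small tri [ 0.4859 -0.1852  0.06  ]
```

Both views agree: the large key is at about (0.473, -0.133, 0.0755), with a cap radius of 19 mm against 14 and 10 mm for the others, and the row yaw is about 0.255. I'll turn the hand with the fingers shut, then travel across at height.

send_rows --hand 0 --plan '[[[0, 0, 0], [0, 0, 0.14]], [[0, 0, 0], [0, 0, 0.14]], [[0, 0, 0], [0, 0, 0.14]], [[0, 0, 0], [0, 0, 0.14]], [[0, 0, 0], [0, 0, 0.14]], [[0, 0, 0], [0, 0, 0.14]], [[0, 0, 0], [0, 0, 0.144]]]'

```text
time: 1.7
tcp_pos: [0.2036, 0.5909, 0.2139]
ee_rot: [3.142, -0.0, 1.82]
contact_force: [-0.1, 1.0, -0.1]
gripper_width: 0.421
finger_force: 0.0
```

send_rows --hand 0 --plan '[[[-3.5, 0.35, 0], [0, 0, 0]], [[-3.5, 0.35, 0], [0, 0, 0]], [[-3.5, 0.35, 0], [0, 0, 0]], [[-3.5, 0.35, 0], [0, 0, 0]], [[-3.5, 0.35, 0], [0, 0, 0]], [[-3.5, 0.35, 0], [0, 0, 0]], [[-3.5, 0.35, 0], [0, 0, 0]], [[-3.5, 0.35, 0], [0, 0, 0]], [[-3.5, 0.35, 0], [0, 0, 0]], [[-3.5, 0.35, 0], [0, 0, 0]], [[-3.5, 0.35, 0], [0, 0, 0]], [[-3.5, 0.35, 0], [0, 0, 0]], [[-3.5, 0.35, 0], [0, 0, 0]], [[-3.5, 0.35, 0], [0, 0, 0]], [[-3.5, 0.35, 0], [0, 0, 0]], [[-3.5, 0.35, 0], [0, 0, 0]], [[-3.5, 0.35, 0], [0, 0, 0]], [[-3.5, 0.35, 0], [0, 0, 0]], [[-3.5, 0.35, 0], [0, 0, 0]], [[-3.5, 0.35, 0], [0, 0, 0]]]'

```text
time: 3.7
tcp_pos: [0.4483, -0.0704, 0.2141]
ee_rot: [3.141, 0.0, 1.826]
contact_force: [0.7, 0.6, -0.3]
gripper_width: 0.003
finger_force: 0.0
```

send_rows --hand 0 --plan '[[[-2.2, 0.27, 0], [0, 0, 0]], [[-2.2, 0.27, 0], [0, 0, 0]], [[-2.3, 0.27, 0], [0, 0, 0]], [[0, 0, 2], [0, 0, 0]], [[0, 0, 2], [0, 0, 0]], [[0, 0, 2], [0, 0, 0]], [[0, 0, 2], [0, 0, 0]], [[0, 0, 2], [0, 0, 0]], [[0, 0, 2], [0, 0, 0]], [[0, 0, 0], [0, 0, 0]], [[0, 0, 0], [0, 0, 0]]]'

```text
time: 4.8
tcp_pos: [0.4727, -0.1316, 0.0942]
ee_rot: [-3.141, -0.0, 1.826]
contact_force: [-0.1, -0.9, 0.2]
gripper_width: 0.002
finger_force: 0.0
```

```bash
python3 - <<'E'
from h import *
im,d=read_camera("scene"); cv2.imwrite("pics/s1.png",cv2.resize(im[230:430,60:330],None,fx=2.9,fy=2.9,interpolation=cv2.INTER_CUBIC)[:,:,::-1])
E
```

```text
(no output)
```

View pics/s1.png

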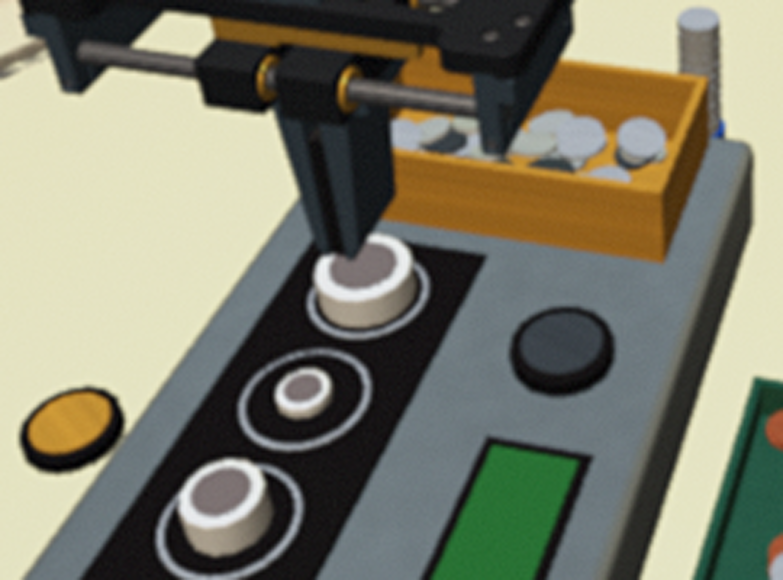

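The crop shows the shut fingers straight above the large cap at (362,270), with the small and medium keys and the hopper clear. Next is a slow press.

send_rows --hand 0 --plan '[[[-0.15, 0, 0.7], [0, 0, 0]], [[0, 0, 0.7], [0, 0, 0]], [[0, 0, 0.2], [0, 0, 0]], [[0, 0, 0.2], [0, 0, 0]], [[0, 0, 0.2], [0, 0, 0]], [[0, 0, 0.2], [0, 0, 0]], [[0, 0, 0.2], [0, 0, 0]], [[0, 0, 0.1], [0, 0, 0]], [[0, 0, 0.1], [0, 0, 0]], [[0, 0, 0], [0, 0, 0]], [[0, 0, 0], [0, 0, 0]]]'

```text
time: 5.95
tcp_pos: [0.4731, -0.133, 0.0679]
ee_rot: [3.142, 0.0, 1.826]
contact_force: [-0.6, 0.1, 0.1]
gripper_width: 0.005
finger_force: 0.0
```

send_rows --hand 0 --plan '[[[0, 0, 0.1], [0, 0, 0]], [[0, 0, 0.05], [0, 0, 0]], [[0, 0, 0.05], [0, 0, 0]], [[0, 0, 0], [0, 0, 0]], [[0, 0, 0], [0, 0, 0]]]'

```text
time: 6.45
tcp_pos: [0.473, -0.133, 0.0662]
ee_rot: [3.141, 0.0, 1.826]
contact_force: [-1.9, 1.0, 8.6]
gripper_width: 0.003
finger_force: 4.2
```

Contact with the hard stop: 8.6 N at z = 0.066. I'll withdraw and look.

send_rows --hand 0 --plan '[[[0, 0, -0.5], [0, 0, 0]], [[0, 0, -2], [0, 0, 0]], [[0, 0, -3], [0, 0, 0]], [[0, 0, -3], [0, 0, 0]], [[0, 0, -3], [0, 0, 0]], [[0, 0, -3], [0, 0, 0]], [[3, 0, 0], [0, 0, 0]], [[3, 0, 0], [0, 0, 0]], [[3, 0, 0], [0, 0, 0]], [[3, 0, 0], [0, 0, 0]], [[3, 0, 0], [0, 0, 0]], [[0, 0, 0], [0, 0, 0]], [[0, 0, 0], [0, 0, 0]]]'

```text
time: 7.75
tcp_pos: [0.4351, 0.0124, 0.2112]
ee_rot: [3.141, 0.0, 1.827]
contact_force: [0.0, 0.8, -0.3]
gripper_width: 0.006
finger_force: 0.0
```

```bash
python3 - <<'E'
from h import *
im,d=read_camera("scene"); cv2.imwrite("pics/s2.png",cv2.resize(im[230:430,60:330],None,fx=2.9,fy=2.9,interpolation=cv2.INTER_CUBIC)[:,:,::-1])
for q in ("key_large_top","key_small","key_medium"):
    r=finder.trace(q,"scene")[0]; P=deproj("scene",r["mask"],d); print(q,round(r["confidence"],2),np.round(r["box"]),"top z",np.round(np.percentile(P[:,2],80),4))
E
```

```text
key_large_top 0.79 [187. 330.  34.  20.] top z 0.0659
key_small 0.67 [164. 362.  15.  23.] top z 0.0757
key_medium 0.95 [136. 402.  27.  36.] top z 0.076
```

View pics/s2.png

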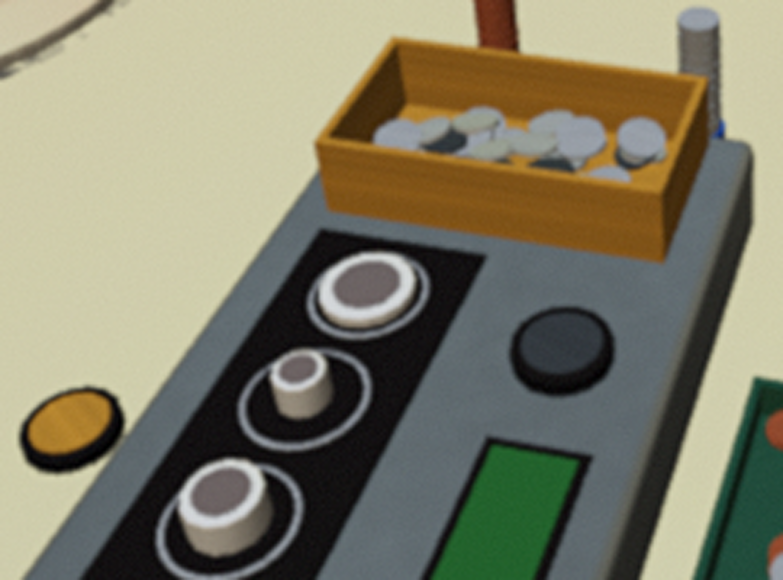

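The crop shows the large key down at (362,288), small up at (302,383), medium still up at (225,505), and the hand away. Handing in.

```bash
python3 -c "
from bench import finish_job
print(finish_job())"
```

```text
the job is handed in; nothing more can be done
None
```

The large key is latched fully down (top at 66 mm), the small key has popped up, the medium key was never pressed, the hand is clear, and the job was handed in at about 8 s.

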